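# Unlatch a plug-in radio filter and show its trimmers to the inspection camera

### The arm

A 7-joint arm with a two-finger parallel gripper is mounted at the origin on the work surface. World frame = base frame: x ahead of the robot, y to its left, z up, the work surface at z = 0. Lengths are in m, angles in degrees, forces in N, time in s.
With the tool pointing down it reaches from about 0.35 to 0.9 m from the base axis. Payload 7.2 kg.
Tool frame: the origin (TCP) lies on the centre line of the jaws, within the pads' length; the fingertips stand ahead of it and the grasp point (between the pads) lies 8 mm behind it (env.tcp_to_tips is the z of the fingertips in the tool frame, in m); z points along the fingers, y is the direction in which the jaws open and shut (so a half turn about z gives the same grasp; the last joint's range is limited). The gripper opens to 88 mm and grips with 3 to 60 N. Pads are 20 mm wide; open, the fingers measure 115 mm over their backs; the gripper's body (75 mm by 178 mm) begins 61 mm behind the grasp point.
Start: joints at [61.868, 23.554, -0.728, 91.456, 0.321, 64.991, -4.71], TCP at [0.256, -0.57, 0.234] pointing down, gripper open.
Joint ranges: [-169.25, 169.25], [-16.82, 113.86], [-84.01, 82.57], [7.8, 145.47], [-59.2, 239.2], [7.22, 106.19], [-163.78, 163.78]. Speed limits (degrees/s): [136.94, 136.94, 172.46, 172.46, 180, 180, 180].

### API

Orientations are given as [roll, pitch, yaw] about the fixed x, y, z axes, in that order (R = Rz(yaw) Ry(pitch) Rx(roll)).
In Python, from cell import env, optics, order gives the robot as it stands.
- The arm moves only by the tool move_arm, never from a script. Its arguments are lists of equal length, an entry for each row: "gripper": the finger opening in m, from 0 to 0.0878; "translation": the shift along the tool's x, y, z in m, a list of three; "spin": the turn about the tool's z in rad. In form: {"gripper": [gripper, ...], "translation": [[tx, ty, tz], ...], "spin": [spin, ...]}. A call has 1 to 20 rows; each row is the pose to reach, as a shift and turn from the pose commanded when the call began, along the tool's axes at that moment; what a row does not reach only later rows make up. A row lasts 1/10 s, in which the tool goes at most 50 mm and 8.59 degrees, less where a joint would pass 70% of its speed; a pose out of reach is approached as far as the arm can. A call with a gripper value outside its range is refused whole. The fingers move at their own pace and stop on an object; the grip force is fixed at half the most. Time passes only in rows, so rows that repeat a pose let the fingers close. It gives the time, the measured TCP pose, the force and the opening at its end, in the units of the state.
- env.sense(): the state, without advancing time (a new reading comes with each control period).
- optics.camera(name): name is "scene" or "top"; returns (picture, depth): 384x512x3 uint8, red, green, blue; 384x512 float32, m along the optical axis (not along the pixel's ray), 0 where there is no reading.
- optics.camera_info(name): a dict with "fovy" (degrees; the focal length in pixels is half the picture's height over the tangent of half this angle, whatever the lens; pixels are square), "cx", "cy" (the principal point, pixels), "world_to_cam" (4x4, takes a point from world to camera coordinates). Camera axes: x right, y up, looking along -z (the intrinsics and any distortion apply to the point x, -y, -z); pixel columns grow to the right and rows downward; lengths in m; the calibration is good to about 2 mm. A picture is of the moment at which its call begins. camera_info takes no time and is no camera call.
- order.close_job(): hands the job in, once; it reports no verdict.
Trained networks look in the newest picture that a camera, given by its name, has taken for a name from the list of things; names that differ only in an ending like _2 or _b are one class to them, and where a whole thing is asked for, a point or a joint stands for the part that bears it (a point fixed in the world has none). Each returns a list of dicts, best first, with "conf" (0 to 1); they miss things now and then, are a little off and sometimes report something else, mostly with a low value. They report only what shows in the picture. A call takes as long as a camera call. They do not tell look-alikes from the thing itself.
- optics.cut_out(camera, target): "pixels" (384x512 bool, what is visible of it) and "bbox" ([left, top, width, height] in pixels, round what is visible of it).
The state is a dict: "t": time; "joints": joint angles; "joint_vel": joint speeds; "joint_torque": joint torques, N m; "tool_pos": TCP position; "tcp_rot": TCP orientation; "contact_force": force on the tool from outside, world axes, zero at the start; "ft_torque": the same for the moment, N m; "opening": finger opening in m.
Only numpy, scipy, OpenCV 4.12 (cv2) and the standard library are available. Lean on these libraries where they do the work, as an engineer would, in place of code of your own. Each camera call takes 0.05 s, during which the arm holds its last target.

### The job

Swing the red quarter-turn latch on the dock from closed to its open stop and leave it open, then draw the blue filter out of the dock by its black handle and hold it up to the inspection camera: handle uppermost and not rolled sideways, the white face with the three brass trimmers square to the lens (the camera looks down at a slant, so tip the face up to meet it), its centre on the lens axis and 120 mm in front of the lens. Finish while still holding it there steadily in the gripper; do not knock the camera or its stand, and leave the orange spare filter and the other things on the bench where they are.

Things in the scene. Friction and masses are not known exactly. Their poses are not given: they have to be found in the camera images.
- dock: Grey base plate fixed to the bench, 130 (x) x 170 (y) x 12 mm, y from -63 to +107 mm, with an aluminium socket of guide walls (26 mm high, 8 mm on the +x side) holding the filter with 2.5 mm play each side. Origin: on the bench under the socket's middle; z up. Socket floor 12 mm above the bench. The latch post stands 67 mm off to +y.
- latch (a joint): Red latch bar, 14 mm wide, 70 to 77 mm above the bench, turning on a vertical post. 0 = closed: tongue over the filter's edge, knob arm along the dock's +y. Grows counter-clockwise seen from above to 1.571 rad = open stop, knob arm along the dock's -x. Starts within 0.3 rad of closed. Friction about 0.06 N m, stays where left.
- latch_knob (a point): Point on the axis of the upright round black knob of the latch, 15 mm above the latch bar: 92 mm above the bench and 75 mm from the pivot. The knob is 18 mm in diameter, 30 mm tall, from 77 to 107 mm above the bench, and can be pinched from above or pushed.
- latch_pivot (a point): Pivot of the latch on the dock, at the underside of the latch bar, 70 mm above the bench; axis vertical.
- filter_center (a point): Centre of the blue box of the plug-in filter (about 0.25 kg), 50 (x) x 70 (y) x 55 (z) mm, 27.5 mm above its underside. +x points out of the white trimmer face, +z towards the handle. In the dock it stands upright, its axes agreeing with the dock's to a few degrees; it must be lifted about 30 mm to clear the socket.
- filter_face (a point): Centre of the filter's white face, 25 mm from the box's centre along its +x; three brass slotted trimmers in a row across it. Axes as the filter's.
- camera_stand: Fixed stand: steel foot 110 x 110 x 12 mm and 18 mm post 335 mm high, centred 215 mm from the origin along +x. Origin: on the bench straight below the focus point; z up. Carries the green camera with a 62 mm white ring light, between post and lens, at most 370 mm above the bench.
- lens (a point): Centre of the front of the camera's lens, 291 mm above the bench. The camera looks along this frame's -x, slanting 25 degrees downwards and roughly towards the robot; +x points to the rear of the camera, y is level. The filter is correctly presented when its axes agree with these.
- focus (a point): Point on the lens axis 120 mm in front of the lens, 240 mm above the bench, where the centre of the white face must be held. Same axes as the lens.
- spare_center (a point): Centre (27.5 mm above the bench) of an orange spare filter of the same shape standing on the bench; leave it alone.
- pen_cup: Yellow pen cup, 74 mm across, pens to 150 mm high; origin under its centre; leave it alone.
- mug: Blue mug, 80 mm across, 90 mm high, handle at its +y; origin under its centre; leave it alone.
- morse_key: Brass morse key on a wooden base 60 x 100 mm, 43 mm high; origin under its centre; leave it alone.
- screwdriver: Screwdriver lying on the bench; leave it alone.
- filter: The filter as a whole; origin at the centre of its underside, axes as for its centre point.
- filter_handle (a point): Centre of the filter's handle, 42.5 mm above the box's centre: a black upright bar 12 (x) x 36 (y) x 30 (z) mm standing on the box's top, to be pinched across its 12 mm (fingers closing along x). Axes as the filter's.
Things that resemble listed ones, but are neither listed nor needed, are in the scene too. Leave any green, pink or turquoise look-alike of the filter alone.

How it is judged:
By the outcome, as a careful person would: the job done as asked, in the order asked, and still so for the second after the job is handed in, while the arm keeps its last pose, push and grip.
It also fails if it takes over 54 s, if anything falls off the work surface, if the arm or the gripper's body presses on something with over 40 N, if the wrist force passes 120 N, or if a joint passes its speed limit or range.

## Working session

There is one attempt and no reset: what is moved stays moved. The work goes in short steps, Python scripts to look and compute and a tool call to move; the robot and the scene stay as the last step left them, time stands still between calls to the robot, and variables do not carry over. Pictures are saved under pics/ and viewed, and the job is handed in when it is done.

Besides the shell and the picture viewer there is one more tool, called as a command line: name --pt "numbers of a row" for each row, then --argument value for the rest. move_arm: Moves the arm, as the interface text tells. Its arguments: {"type":"object","properties":{"gripper":{"type":"array","items":{"type":"number"}},"translation":{"type":"array","items":{"type":"array","items":{"type":"number"}}},"spin":{"type":"array","items":{"type":"number"}}},"required":["gripper","translation","spin"]}

```bash
ls -la; mkdir -p pics; python3 - <<'E'
from cell import env, optics, order
import cv2,json
print(env.sense()); print(env.tcp_to_tips)
for n in ("scene","top"):
    p,d=optics.camera(n); cv2.imwrite(f"pics/{n}0.png",p[:,:,::-1]); print(optics.camera_info(n))
E
```

```text
total 12
drwxr-xr-x  3 agent agent 4096 Dec  7 01:53 .
drwxr-xr-x 23 root  root  4096 Dec  7 01:53 ..
drwxr-xr-x  2 agent agent 4096 Dec  7 01:53 pics
{'t': 0.0, 'joints': array([61.86918852, 23.60111664, -0.72966186, 91.50280353,  0.32114311,
       64.99062675, -4.70960806]), 'joint_vel': array([-0.04648608, -0.0364946 ,  0.08634915,  0.05791521,  0.11867191,
       -0.00359164,  0.02035492]), 'joint_torque': array([ 1.38986102e-04, -5.87960315e+01,  6.41681738e-01, -2.91081262e+01,
       -5.38211886e-02,  1.82331487e-02,  1.47757783e-04]), 'tool_pos': array([ 0.25620846, -0.56954186,  0.23280589]), 'tcp_rot': array([-1.79907711e+02,  6.28531100e-03,  2.42260840e+01]), 'contact_force': array([ 0.94787898,  0.15081648, -0.3265798 ]), 'ft_torque': array([-0.03277189, -0.00932412,  0.00253291]), 'opening': 0.08772774988165247}
0.011
{'fovy': 48.94656120553954, 'cx': 253.52027742665726, 'cy': 190.75234790908405, 'world_to_cam': array([[ 0.64010068,  0.7681983 ,  0.01193709, -0.31533641],
       [-0.53055163,  0.43073738,  0.73005498,  0.13967375],
       [ 0.55568525, -0.47364193,  0.68328415, -1.74789819],
       [ 0.        ,  0.        ,  0.        ,  1.        ]])}
{'fovy': 45.698376014279205, 'cx': 254.8764188169353, 'cy': 197.040787751826, 'world_to_cam': array([[-1.73144511e-03, -9.99985215e-01, -5.15480788e-03,
         3.89100194e-03],
       [ 9.96295739e-01, -2.16820003e-03,  8.59656844e-02,
        -4.99081857e-01],
       [-8.59755900e-02, -4.98686826e-03,  9.96284763e-01,
        -1.77171456e+00],
       [ 0.00000000e+00,  0.00000000e+00,  0.00000000e+00,
         1.00000000e+00]])}
```

View pics/scene0.png

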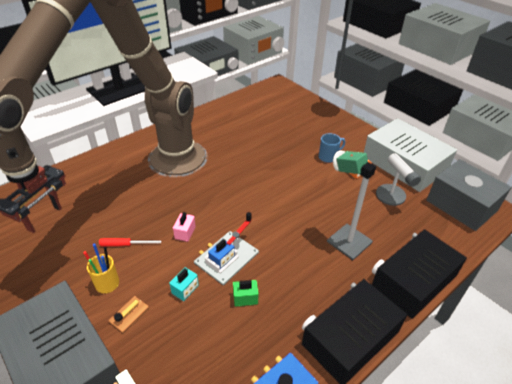

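View pics/top0.png

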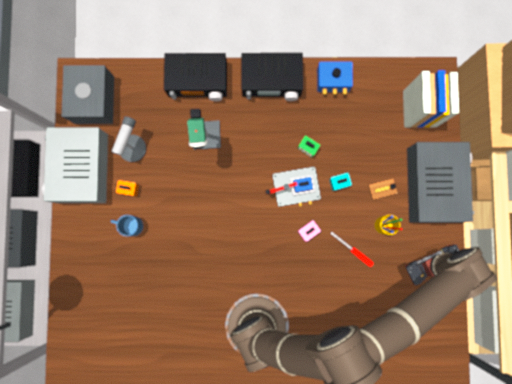

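```bash
cat > h.py <<'E'
from cell import env, optics, order
import numpy as np, cv2
def cam(n):
    i=optics.camera_info(n); f=192/np.tan(np.radians(i['fovy']/2)); return f,i['cx'],i['cy'],np.array(i['world_to_cam'])
def cloud(n,d):
    f,cx,cy,W=cam(n); v,u=np.mgrid[0:384,0:512]
    P=np.stack([(u-cx)/f*d,-(v-cy)/f*d,-d],-1)   # pixel centres at integers
    R=W[:3,:3];t=W[:3,3]
    return (P-t)@R
def proj(n,X):
    f,cx,cy,W=cam(n); p=np.atleast_2d(X)@W[:3,:3].T+W[:3,3]
    return np.stack([cx+f*p[:,0]/-p[:,2], cy-f*p[:,1]/-p[:,2]],-1)
def crop(p,x0,y0,w,h,s,fn):
    cv2.imwrite(fn,cv2.resize(p[y0:y0+h,x0:x0+w,::-1],None,fx=s,fy=s,interpolation=cv2.INTER_CUBIC))
E
python3 - <<'E'
from h import *
for n in ("scene","top"):
    p,d=optics.camera(n); np.savez(f"{n}.npz",p=p,d=d)
    for t in ["dock","latch","latch_knob","filter","filter_handle","camera_stand","lens","spare_center","pen_cup","mug","morse_key","screwdriver"]:
        try: r=optics.cut_out(n,t)
        except Exception as e: print(n,t,e); continue
        X=cloud(n,d)
        for q in r[:3]:
            m=q['pixels']&(d>0); print(n,t,round(q['conf'],2),q['bbox'],m.sum(),np.round(np.median(X[m],0),3))
S=np.load("scene.npz");T=np.load("top.npz")
crop(S['p'],185,205,80,80,7,"pics/s1.png"); crop(T['p'],260,160,70,55,10,"pics/t1.png")
crop(S['p'],320,140,70,120,5,"pics/s2.png"); crop(T['p'],170,100,70,60,10,"pics/t2.png")
print(env.sense()['t'])
E
```

```text
scene dock 0.87 [191.0, 211.7, 71.8, 72.0] 1480 [ 0.563 -0.15   0.014]
scene dock 0.36 [208.8, 238.0, 25.7, 28.8] 521 [ 0.561 -0.187  0.066]
scene latch 0.54 [227.4, 212.1, 24.0, 32.3] 223 [ 0.526 -0.079  0.078]
scene latch_knob 0.61 [225.0, 212.4, 28.0, 30.8] 207 [ 0.528 -0.084  0.078]
scene latch_knob 0.27 [209.6, 240.9, 26.0, 27.2] 495 [ 0.562 -0.187  0.066]
scene filter 0.92 [168.3, 269.3, 31.4, 32.4] 626 [ 0.572 -0.335  0.053]
scene filter 0.73 [174.5, 214.9, 17.9, 23.6] 461 [ 0.38  -0.213  0.053]
scene filter 0.6 [231.8, 282.2, 24.2, 23.7] 611 [ 0.71  -0.214  0.054]
scene filter_handle 0.95 [171.2, 211.3, 21.0, 29.2] 451 [ 0.38  -0.215  0.052]
scene filter_handle 0.73 [170.5, 268.0, 27.6, 33.5] 645 [ 0.571 -0.336  0.053]
scene filter_handle 0.65 [206.2, 236.7, 29.2, 30.1] 500 [ 0.562 -0.187  0.066]
scene camera_stand 0.82 [325.8, 150.2, 50.9, 109.4] 1972 [0.749 0.193 0.166]
scene camera_stand 0.31 [206.9, 240.5, 25.9, 27.7] 509 [ 0.561 -0.187  0.066]
scene camera_stand 0.27 [230.9, 211.6, 23.0, 29.9] 203 [ 0.528 -0.085  0.078]
scene lens 0.67 [333.0, 151.1, 34.8, 21.9] 640 [0.7
[... 969 characters left out ...]
ns 0.81 [184.8, 120.3, 22.4, 29.7] 468 [0.685 0.194 0.331]
top spare_center 0.69 [115.4, 182.1, 21.8, 14.0] 299 [0.529 0.501 0.053]
top spare_center 0.65 [264.3, 183.8, 34.5, 9.5] 145 [ 0.529 -0.101  0.077]
top pen_cup 0.74 [372.9, 214.0, 29.2, 25.2] 426 [ 0.388 -0.501  0.059]
top mug 0.63 [112.1, 217.6, 30.6, 19.0] 480 [0.387 0.499 0.032]
top mug 0.37 [115.8, 182.3, 22.9, 12.9] 281 [0.529 0.495 0.053]
top morse_key 0.69 [370.1, 179.0, 26.9, 21.3] 375 [ 0.529 -0.498  0.016]
top morse_key 0.62 [376.5, 213.1, 25.7, 24.0] 407 [ 0.387 -0.507  0.064]
top morse_key 0.23 [185.1, 118.5, 22.3, 28.0] 501 [0.685 0.194 0.331]
top screwdriver 0.53 [346.0, 245.9, 25.7, 18.6] 176 [ 0.268 -0.408  0.022]
1.4
```

View pics/s1.png

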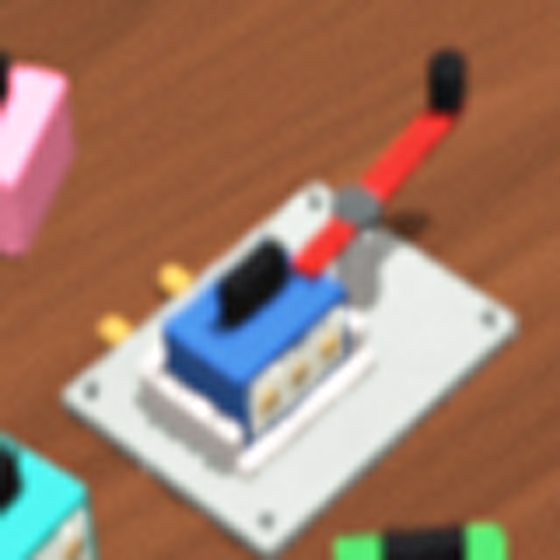

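View pics/t1.png

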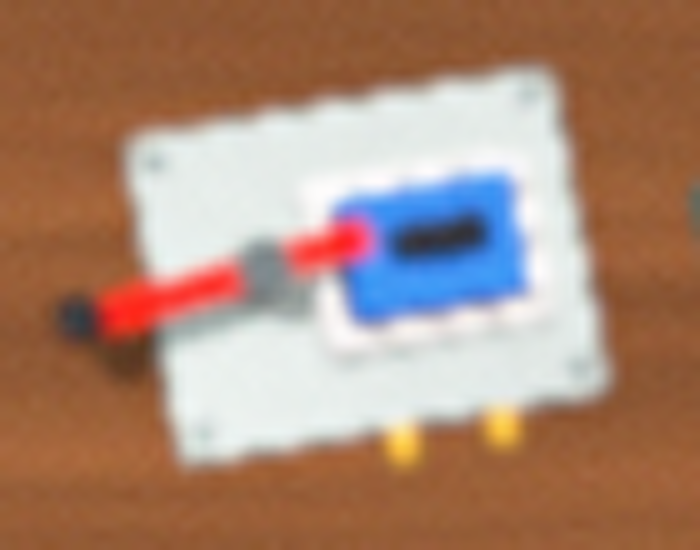

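View pics/s2.png

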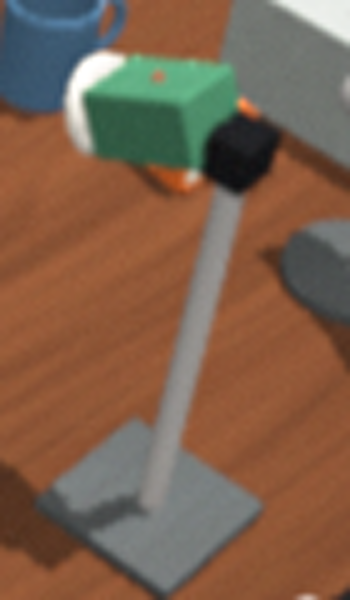

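View pics/t2.png

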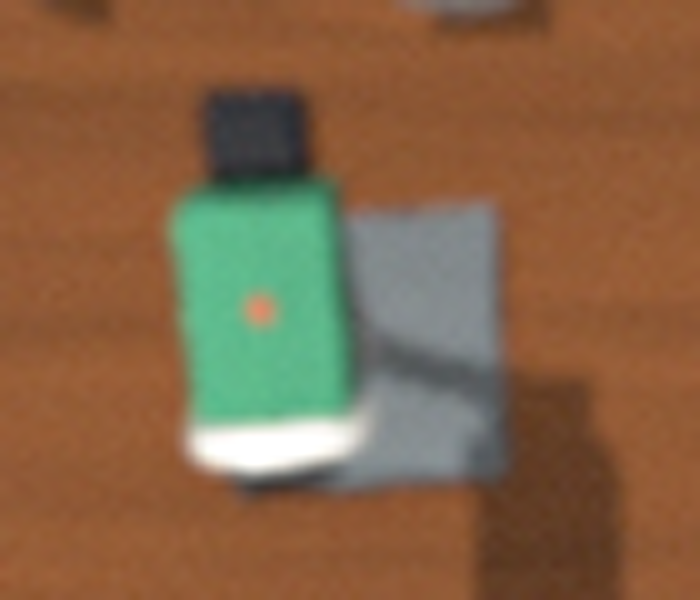

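```bash
python3 - <<'E'
from h import *
D={}
for n in ("scene","top"):
    ds=[];ps=[]
    for k in range(6):
        p,d=optics.camera(n); ds.append(d);ps.append(p.astype(float))
    ds=np.array(ds); d=np.median(np.where(ds>0,ds,np.nan),0); 
    print(n,"noise",np.nanmedian(np.nanstd(ds,0)), np.isnan(d).mean())
    np.savez(f"{n}.npz",p=np.mean(ps,0).round().astype(np.uint8),d=np.nan_to_num(d))
    W=cam(n)[3]; print("campos",-W[:3,:3].T@W[:3,3])
    X=cloud(n,np.nan_to_num(d))
    hsv=cv2.cvtColor(np.mean(ps,0).round().astype(np.uint8),cv2.COLOR_RGB2HSV)
    if n=="top": box=(265,325,165,210)
    else: box=(190,262,210,285)
    m=np.zeros((384,512),bool); m[box[2]:box[3],box[0]:box[1]]=1
    red=m&((hsv[...,0]<6)|(hsv[...,0]>174))&(hsv[...,1]>180)&(hsv[...,2]>150)
    blue=m&(hsv[...,0]>100)&(hsv[...,0]<125)&(hsv[...,1]>120)&(hsv[...,2]>90)
    plate=m&(hsv[...,1]<40)&(abs(X[...,2]-.012)<.006)
    for nm,q,zr in (("red",red,(.068,.085)),("bluetop",blue,(.06,.073)),("plate",plate,(0,.02))):
        z=X[q]; z=z[(z[:,2]>zr[0])&(z[:,2]<zr[1])]
        r=cv2.minAreaRect((z[:,:2]*1000).astype(np.float32)); print(n,nm,len(z),z.mean(0).round(4),r, cv2.boxPoints(r).round(0).tolist())
    # wood bench check
    wood=np.abs(X[...,2])<.01; print("bench z", np.median(X[...,2][wood]))
E
```

```text
scene noise 0.002969358 0.0237579345703125
campos [ 1.24723242 -0.64579968  1.09610582]
scene red 82 [ 0.5318 -0.0925  0.0772] ((532.7905883789062, -100.12034606933594), (14.04958724975586, 112.57990264892578), 16.816295623779297) [[510.0, -48.0], [542.0, -156.0], [556.0, -152.0], [523.0, -44.0]]
scene bluetop 189 [ 0.5575 -0.1871  0.0672] ((549.561279296875, -181.06480407714844), (46.8266716003418, 65.92488098144531), 11.078253746032715) [[520.0, -153.0], [533.0, -218.0], [579.0, -209.0], [566.0, -144.0]]
scene plate 934 [ 0.5651 -0.1641  0.0126] ((549.6063232421875, -182.22564697265625), (129.29852294921875, 218.5217742919922), 9.736533164978027) [[467.0, -85.0], [504.0, -301.0], [632.0, -279.0], [595.0, -64.0]]
bench z 0.0008334191032404566
top noise 0.004183864 0.023625691731770832
campos [ 0.34491566 -0.00602647  1.80805619]
top red 44 [ 0.5265 -0.0902  0.0765] ((532.0720825195312, -102.78140258789062), (14.066497802734375, 102.02933502197266), 19.487499237060547) [[508.0, -57.0], [542.0, -153.0], [556.0, -149.0], [522.0, -52.0]]
top bluetop 135 [ 0.5422 -0.1837  0.0665] ((543.937255859375, -180.8704833984375), (44.82392883300781, 65.55290222167969), 10.177436828613281) [[516.0, -153.0], [528.0, -217.0], [572.0, -209.0], [560.0, -145.0]]
top plate 900 [ 0.5404 -0.1541  0.0118] ((542.2426147460938, -159.49789428710938), (129.78565979003906, 169.63613891601562), 9.729072570800781) [[464.0, -87.0], [493.0, -254.0], [621.0, -232.0], [592.0, -65.0]]
bench z -0.0003108258110654223
```

```bash
python3 - <<'E'
from h import *
for n in ("scene","top"):
    N=np.load(n+".npz"); p,d=N['p'],N['d']; X=cloud(n,d); v=p.max(-1)
    def sel(c,r,z0,z1,dark=90):
        return (np.hypot(X[...,0]-c[0],X[...,1]-c[1])<r)&(X[...,2]>z0)&(X[...,2]<z1)&(v<dark)
    k=sel((.513,-.043),.03,.085,.125); print(n,"knob",k.sum(),X[k].mean(0).round(4),X[k].std(0).round(4)); 
    k=sel((.513,-.043),.03,.102,.125); print(n,"knobtop",k.sum(),X[k].mean(0).round(4)); 
    k=sel((.547,-.181),.035,.072,.11); print(n,"handle",k.sum(),X[k].mean(0).round(4))
    k=sel((.547,-.181),.035,.09,.11); r=cv2.minAreaRect((X[k][:,:2]*1000).astype(np.float32));print(n,"handletop",k.sum(),X[k].mean(0).round(4),r)
    for z in (.077,): pass
    # camera stand: foot top plane z=12mm
    m=(X[...,2]>.006)&(X[...,2]<.018)&(np.hypot(X[...,0]-.73,X[...,1]-.15)<.16)
    hsv=cv2.cvtColor(p,cv2.COLOR_RGB2HSV)
    m&=(hsv[...,1]<90)
    lab,l,st,_=cv2.connectedComponentsWithStats(m.astype(np.uint8)); i=1+np.argmax(st[1:,4]); m=l==i
    r=cv2.minAreaRect((X[m][:,:2]*1000).astype(np.float32)); print(n,"foot",m.sum(),X[m].mean(0).round(3),r,cv2.boxPoints(r).round().tolist())
    g=(hsv[...,0]>60)&(hsv[...,0]<95)&(hsv[...,1]>80)&(X[...,2]>.25)
    print(n,"green",g.sum(),X[g].mean(0).round(4), X[g].min(0).round(3),X[g].max(0).round(3))
    w=(p.min(-1)>170)&(X[...,2]>.22)&(np.hypot(X[...,0]-.65,X[...,1]-.18)<.12)
    print(n,"white",w.sum(),X[w].mean(0).round(4))
E
```

```text
scene knob 36 [ 0.518  -0.0456  0.1002] [0.004  0.0039 0.0079]
scene knobtop 19 [ 0.517  -0.0446  0.1069]
scene handle 63 [ 0.552  -0.181   0.0885]
scene handletop 32 [ 0.5514 -0.181   0.0959] ((550.2464599609375, -180.17138671875), (7.585748672485352, 32.1865234375), 14.114080429077148)
scene foot 773 [0.758 0.196 0.013] ((754.13671875, 200.765869140625), (110.1823501586914, 111.2830810546875), 3.1860785484313965) [[696.0, 253.0], [702.0, 142.0], [812.0, 148.0], [806.0, 259.0]]
scene green 537 [0.692  0.1308 0.3809] [-0.445 -0.646  0.287] [1.247 0.226 1.096]
scene white 71 [0.6569 0.1822 0.3155]
top knob 9 [ 0.5118 -0.0434  0.1078] [0.0036 0.0028 0.0016]
top knobtop 9 [ 0.5118 -0.0434  0.1078]
top handle 12 [ 0.5443 -0.1816  0.0959]
top handletop 12 [ 0.5443 -0.1816  0.0959] ((544.0772094726562, -181.2216339111328), (4.646427631378174, 25.925546646118164), 14.238728523254395)
top foot 366 [0.751 0.174 0.011] ((752.0829467773438, 182.03921508789062), (111.10533142089844, 71.63133239746094), 0.4929145574569702) [[696.0, 217.0], [697.0, 146.0], [808.0, 147.0], [807.0, 218.0]]
top green 361 [0.6787 0.1847 0.4046] [ 0.345 -0.006  0.305] [0.739 0.22  1.808]
top white 70 [0.6509 0.1911 0.3194]
```

```bash
python3 - <<'E'
from h import *
for n in ("scene","top"):
    N=np.load(n+".npz"); p,d=N['p'],N['d']; X=cloud(n,d); hsv=cv2.cvtColor(p,cv2.COLOR_RGB2HSV)
    near=(np.hypot(X[...,0]-.7,X[...,1]-.19)<.15)&(X[...,2]>.2)&(X[...,2]<.42)
    g=near&(hsv[...,0]>60)&(hsv[...,0]<95)&(hsv[...,1]>80)
    z=X[g]; c=np.median(z,0)
    print(n,g.sum(),c.round(4))
    # ransac planes
    rng=np.random.default_rng(0); rem=z.copy()
    for k in range(3):
        best=None
        for i in range(600):
            a=rem[rng.choice(len(rem),3,False)]; nn=np.cross(a[1]-a[0],a[2]-a[0]); L=np.linalg.norm(nn)
            if L<1e-6: continue
            nn/=L; s=abs((rem-a[0])@nn)<.0035
            if best is None or s.sum()>best.sum(): best=s
        q=rem[best]; c=q.mean(0); nn=np.linalg.svd(q-c)[2][2]; nn*=np.sign(nn[2]+1e-3)
        print("  plane",best.sum(),c.round(4),nn.round(3),"yaw",np.degrees(np.arctan2(nn[1],nn[0])).round(1))
        # in-plane rectangle for first
        a=np.array([0,0,1.])-nn[2]*nn; 
        rem=rem[~best]
        if len(rem)<30: break
    w=near&(p.min(-1)>165); q=X[w]; c=q.mean(0); print(" white",w.sum(),c.round(4),q.min(0).round(3),q.max(0).round(3))
    # edge dirs in image of green mask
    r=cv2.minAreaRect(np.argwhere(g)[:,::-1].astype(np.float32)); print(" rect",r)
    b=near&(p.max(-1)<70); print(" black",b.sum(),X[b].mean(0).round(4))
    po=near=(np.hypot(X[...,0]-.7535,X[...,1]-.2)<.03)&(X[...,2]>.04)&(X[...,2]<.3); 
    if po.sum(): print(" post",po.sum(),X[po].mean(0).round(4),np.polyfit(X[po][:,2],X[po][:,0],1),np.polyfit(X[po][:,2],X[po][:,1],1))
E
```

```text
scene 478 [0.711  0.1761 0.3306]
  plane 266 [0.7053 0.174  0.3211] [ 0.081 -0.996  0.022] yaw -85.4
  plane 129 [0.699  0.1979 0.3403] [-0.396 -0.015  0.918] yaw -177.8
  plane 75 [0.7318 0.1993 0.3348] [0.893 0.066 0.444] yaw 4.2
 white 74 [0.6571 0.1821 0.3154] [0.646 0.165 0.287] [0.672 0.214 0.327]
 rect ((351.4117431640625, 162.14706420898438), (29.22136688232422, 20.32457160949707), 4.39870548248291)
 black 170 [0.7584 0.1944 0.3257]
 post 343 [0.7566 0.1968 0.1763] [-5.74090760e-04  7.56720624e-01] [-0.0011569   0.19704229]
top 344 [0.6959 0.1937 0.3344]
  plane 289 [0.6908 0.1953 0.3365] [-0.42  -0.027  0.907] yaw -176.3
  plane 32 [0.7316 0.1958 0.3315] [0.869 0.027 0.493] yaw 1.8
 white 74 [0.6511 0.1913 0.3189] [0.642 0.165 0.301] [0.664 0.221 0.327]
 rect ((196.09146118164062, 129.3231658935547), (23.853212356567383, 15.791709899902344), 83.6598129272461)
 black 73 [0.7461 0.1974 0.3329]
 post 11 [0.747  0.1939 0.0733] [0.08219647 0.74095821] [-0.06645057  0.19875234]
```

```bash
cat >> h.py <<'E'
from scipy.spatial.transform import Rotation as Ro
def plan(P,yaw=None,s=None):
    s=s or env.sense(); R=Ro.from_euler('xyz',s['tcp_rot'],degrees=True).as_matrix()
    t=R.T@(np.array(P)-s['tool_pos'])
    sp=0 if yaw is None else -np.radians((yaw-s['tcp_rot'][2]+180)%360-180)
    return t.round(4).tolist(), round(float(sp),4)
E
python3 -c "
from h import *
print(plan([.513,-.043,.15],107.5)); print(env.sense()['t'])"
```

```text
([0.4502, -0.3753, 0.0836], -1.4535)
2.0
```

move_arm --gripper '[0.034,0.034,0.034,0.034,0.034,0.034,0.034,0.034,0.034,0.034,0.034,0.034,0.034,0.034,0.034,0.034,0.034,0.034]' --pt "0.45 -0.375 0.02" --pt "0.45 -0.375 0.02" --pt "0.45 -0.375 0.02" --pt "0.45 -0.375 0.02" --pt "0.45 -0.375 0.02" --pt "0.45 -0.375 0.02" --pt "0.45 -0.375 0.02" --pt "0.45 -0.375 0.02" --pt "0.45 -0.375 0.02" --pt "0.45 -0.375 0.02" --pt "0.45 -0.375 0.02" --pt "0.45 -0.375 0.02" --pt "0.45 -0.375 0.02" --pt "0.45 -0.375 0.02" --pt "0.45 -0.375 0.08" --pt "0.45 -0.375 0.08" --pt "0.45 -0.375 0.08" --pt "0.45 -0.375 0.08" --spin '[-1.4535,-1.4535,-1.4535,-1.4535,-1.4535,-1.4535,-1.4535,-1.4535,-1.4535,-1.4535,-1.4535,-1.4535,-1.4535,-1.4535,-1.4535,-1.4535,-1.4535,-1.4535]'

```text
t: 3.8
tool_pos: [0.5133, -0.0441, 0.1547]
tcp_rot: [180.0, 0.0, 107.4]
contact_force: [1.1, 0.7, 0.2]
opening: 0.0338
```

Look before descending.

```bash
python3 - <<'E'
from h import *
for n in ("scene","top"):
    p,d=optics.camera(n)
    if n=="scene": crop(p,190,160,100,100,6,"pics/s3.png")
    else: crop(p,220,140,110,90,7,"pics/t3.png")
print(env.sense()['joints'].round(1))
s=env.sense(); print(s['tool_pos'],s['tcp_rot'],plan([.513,-.043,.095],107.5))
E
```

```text
[ 24.4  20.9 -30.8 110.1  13.4  52.4   4.5]
[ 0.51383245 -0.04378632  0.15524337] [1.79884601e+02 5.79235289e-02 1.07456759e+02] ([0.0011, -0.0007, 0.0602], -0.0008)
```

View pics/s3.png

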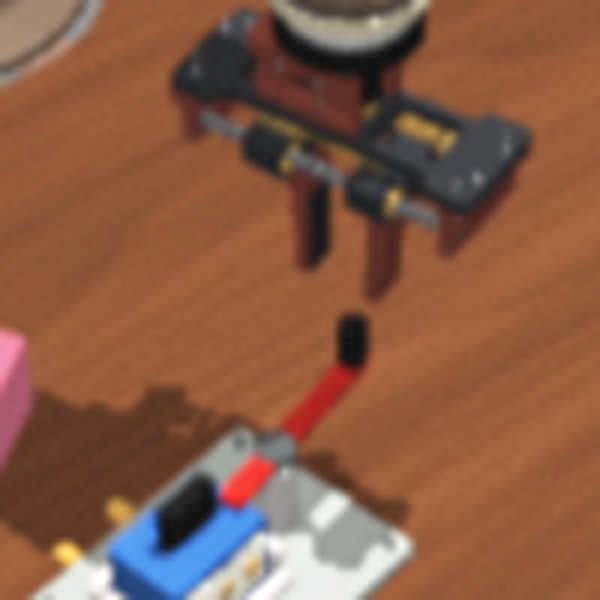

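View pics/t3.png

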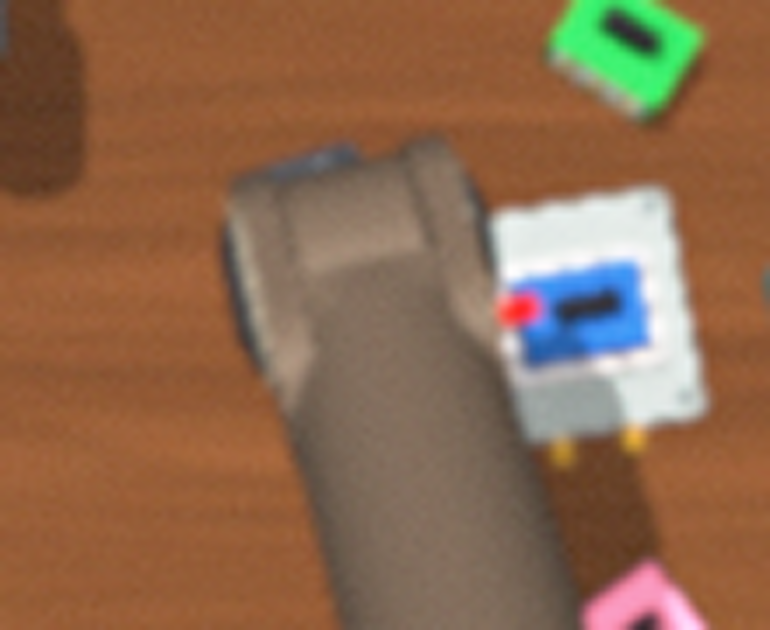

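move_arm --gripper '[0.034,0.034,0.034,0.034,0.034,0.034]' --pt "0.001 -0.0005 0.015" --pt "0.001 -0.0005 0.03" --pt "0.001 -0.0005 0.045" --pt "0.001 -0.0005 0.06" --pt "0.001 -0.0005 0.06" --pt "0.001 -0.0005 0.06" --spin '[0,0,0,0,0,0]'

```text
t: 4.5
tool_pos: [0.5128, -0.0426, 0.0947]
tcp_rot: [179.9, 0.0, 107.5]
contact_force: [0.6, 0.3, 0.3]
opening: 0.0339
```

```bash
python3 - <<'E'
from h import *
piv=np.array([.5357,-.1145])
s=env.sense()
print(s['tool_pos'],s['tcp_rot'])
T=[];S=[]
for a in np.linspace(107.5,187.5,18):
    P=piv+.075*np.array([np.cos(np.radians(a)),np.sin(np.radians(a))])
    t,sp=plan([*P,.095],a,s); T.append([round(x,4) for x in t]); S.append(round(sp,3))
print(T);print(S)
E
```

```text
[ 0.51275648 -0.04259245  0.09468781] [1.79943730e+02 2.53782644e-02 1.07499979e+02]
[[-0.0005, 0.0003, -0.0003], [-0.0007, -0.0059, -0.0003], [-0.0015, -0.012, -0.0003], [-0.0027, -0.018, -0.0003], [-0.0045, -0.0239, -0.0003], [-0.0067, -0.0297, -0.0003], [-0.0094, -0.0352, -0.0003], [-0.0125, -0.0405, -0.0003], [-0.0161, -0.0456, -0.0003], [-0.0201, -0.0503, -0.0004], [-0.0244, -0.0546, -0.0004], [-0.0291, -0.0587, -0.0004], [-0.0341, -0.0623, -0.0004], [-0.0393, -0.0654, -0.0004], [-0.0448, -0.0682, -0.0004], [-0.0506, -0.0705, -0.0004], [-0.0564, -0.0723, -0.0004], [-0.0625, -0.0736, -0.0004]]
[-0.0, -0.082, -0.164, -0.246, -0.329, -0.411, -0.493, -0.575, -0.657, -0.739, -0.821, -0.903, -0.986, -1.068, -1.15, -1.232, -1.314, -1.396]
```

move_arm --gripper '[0.024,0.024,0.024,0.024,0.024,0.024,0.024,0.024,0.024,0.024,0.024,0.024,0.024,0.024,0.024,0.024,0.024,0.024,0.024,0.024]' --pt "0 0 0" --pt "0 0 0" --pt "-0.0007 -0.006 0" --pt "-0.0015 -0.012 0" --pt "-0.0027 -0.018 0" --pt "-0.0045 -0.024 0" --pt "-0.0067 -0.0297 0" --pt "-0.0094 -0.0352 0" --pt "-0.0125 -0.0405 0" --pt "-0.016 -0.0456 0" --pt "-0.02 -0.0503 0" --pt "-0.0244 -0.0546 0" --pt "-0.029 -0.0587 0" --pt "-0.034 -0.0623 0" --pt "-0.0393 -0.0654 0" --pt "-0.0448 -0.0682 0" --pt "-0.0506 -0.0705 0" --pt "-0.0564 -0.0723 0" --pt "-0.0625 -0.0736 0" --pt "-0.0625 -0.0736 0" --spin '[0,0,-0.082,-0.164,-0.246,-0.329,-0.411,-0.493,-0.575,-0.657,-0.739,-0.821,-0.903,-0.986,-1.068,-1.15,-1.232,-1.314,-1.396,-1.396]'

```text
t: 6.5
tool_pos: [0.4611, -0.1252, 0.094]
tcp_rot: [-180.0, 0.0, -172.5]
contact_force: [-1.1, 0.1, 0.4]
opening: 0.0243
```

move_arm --gripper '[0.024,0.024,0.024,0.024]' --pt "0 -0.0015 0" --pt "0 -0.003 0" --pt "0 -0.0045 0" --pt "0 -0.0045 0" --spin '[-0.02,-0.03,-0.04,-0.04]'

```text
t: 6.9
tool_pos: [0.4614, -0.1287, 0.0937]
tcp_rot: [-180.0, 0.0, -170.2]
contact_force: [0.1, -0.1, -0.4]
opening: 0.024
```

```bash
python3 - <<'E'
from h import *
p,d=optics.camera("scene"); crop(p,180,190,90,90,7,"pics/s4.png")
print(env.sense()['contact_force'],env.sense()['ft_torque'])
E
```

```text
[-1.04093499 -0.20050131  0.60164332] [ 0.11702387 -0.16947128  0.03247805]
```

View pics/s4.png

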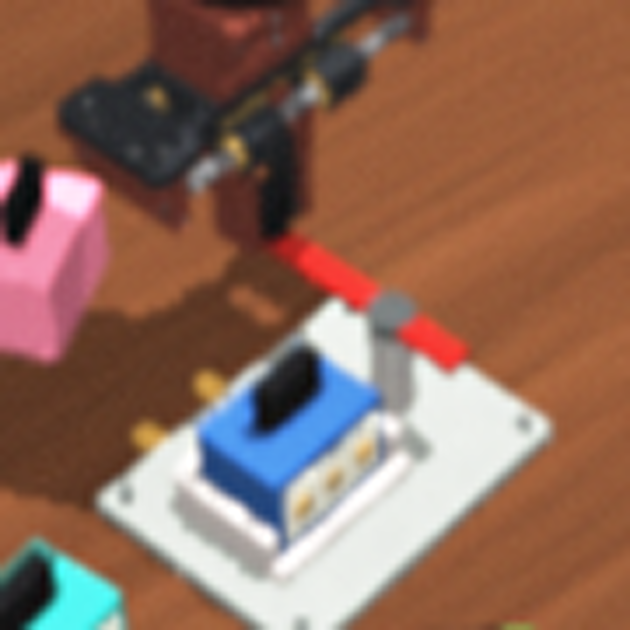

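move_arm --gripper '[0.024,0.024,0.024,0.024]' --pt "0 -0.001 0" --pt "0 -0.002 0" --pt "0 -0.003 0" --pt "0 -0.003 0" --spin '[0,0,0,0]'

```text
t: 7.35
tool_pos: [0.4615, -0.1298, 0.0935]
tcp_rot: [179.9, -0.0, -170.1]
contact_force: [-1.7, 6.2, 2.5]
opening: 0.024
```

move_arm --gripper '[0.024,0.024,0.024]' --pt "0 -0.001 0" --pt "0 -0.002 0" --pt "0 -0.002 0" --spin '[0,0,0]'

```text
t: 7.65
tool_pos: [0.4615, -0.1301, 0.0935]
tcp_rot: [179.8, -0.0, -170.1]
contact_force: [-3.5, 11.3, 4.1]
opening: 0.024
```

```bash
python3 - <<'E'
from h import *
print(plan([.5465,-.181,.15],190), plan([.5465,-.181,.081],190))
E
```

```text
([-0.0749, -0.0645, -0.0569], -0.0015) ([-0.075, -0.0648, 0.0121], -0.0015)
```

move_arm --gripper '[0.024,0.036,0.045,0.045,0.045,0.065,0.065]' --pt "0 0.004 0" --pt "0 0.008 0" --pt "0 0.008 0" --pt "0 0.008 -0.02" --pt "0 0.008 -0.04" --pt "0 0.008 -0.06" --pt "0 0.008 -0.06" --spin '[0,0,0,0,0,0,0]'

```text
t: 8.35
tool_pos: [0.4623, -0.1265, 0.1558]
tcp_rot: [-179.9, 0.2, -170.3]
contact_force: [0.6, -0.1, -0.0]
opening: 0.0574
```

```bash
python3 - <<'E'
from h import *
p,d=optics.camera("scene"); crop(p,180,190,90,90,7,"pics/s5.png")
print(env.sense()['contact_force'],env.sense()['tool_pos'])
print(plan([.5465,-.181,.15],190), plan([.5465,-.181,.081],190))
E
```

```text
[-0.0868014  -0.2187748  -0.45800528] [ 0.46157075 -0.12664597  0.15452245]
([-0.0745, -0.0679, 0.0048], -0.005) ([-0.0744, -0.0678, 0.0738], -0.005)
```

View pics/s5.png

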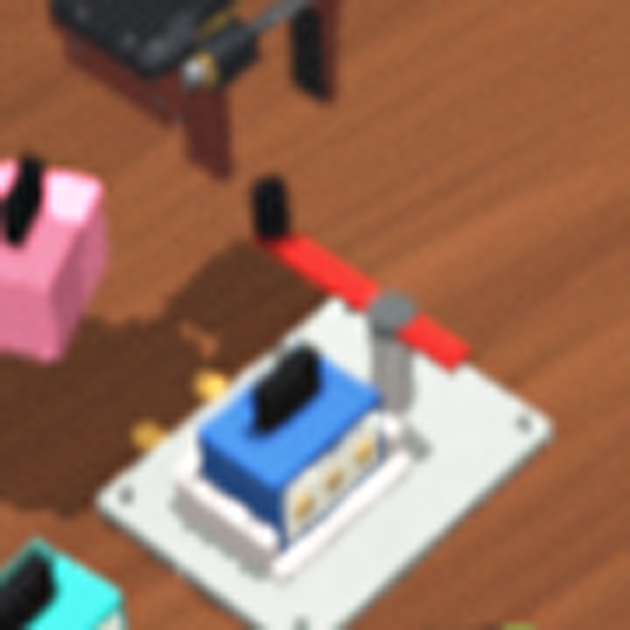

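move_arm --gripper '[0.065,0.065,0.065,0.065,0.065,0.065,0.065,0.065,0.065,0.065]' --pt "-0.035 -0.034 0" --pt "-0.0745 -0.068 0" --pt "-0.0745 -0.068 0" --pt "-0.0745 -0.068 0.005" --pt "-0.0745 -0.068 0.02" --pt "-0.0745 -0.068 0.035" --pt "-0.0745 -0.068 0.045" --pt "-0.0745 -0.068 0.055" --pt "-0.0745 -0.068 0.055" --pt "-0.0745 -0.068 0.055" --spin '[0,0,0,0,0,0,0,0,0,0]'

```text
t: 9.4
tool_pos: [0.5458, -0.18, 0.0986]
tcp_rot: [180.0, -0.0, -170.2]
contact_force: [-0.5, 0.1, -0.3]
opening: 0.0651
```

```bash
python3 - <<'E'
from h import *
p,d=optics.camera("scene"); crop(p,180,180,90,90,7,"pics/s6.png")
print(env.sense()['contact_force'],env.sense()['tool_pos'])
print(plan([.5465,-.181,.081],190))
E
```

```text
[-0.10875532 -0.86349726 -0.2138669 ] [ 0.54609342 -0.18008603  0.09900495]
([-0.0002, -0.001, 0.018], -0.0037)
```

View pics/s6.png

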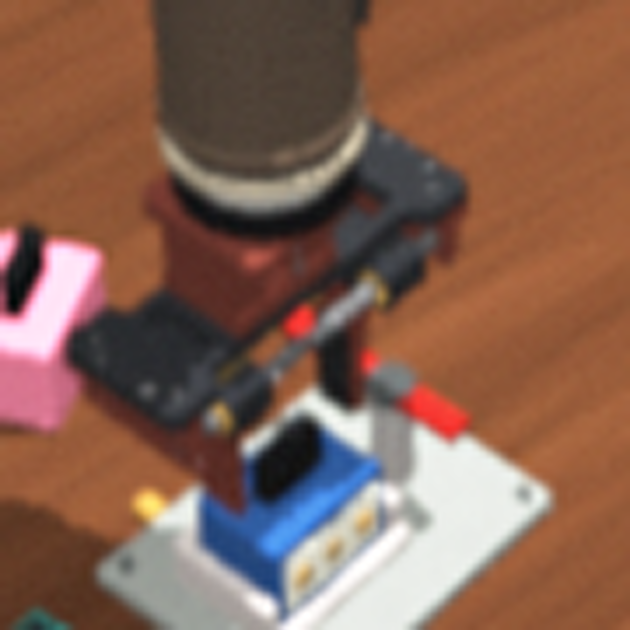

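move_arm --gripper '[0.065,0.065,0.065,0.05,0.03,0.03,0.03,0.03,0.03]' --pt "0 -0.001 0.009" --pt "0 -0.001 0.018" --pt "0 -0.001 0.018" --pt "0 -0.001 0.018" --pt "0 -0.001 0.018" --pt "0 -0.001 0.018" --pt "0 -0.001 0.018" --pt "0 -0.001 0.018" --pt "0 -0.001 0.018" --spin '[0,0,0,0,0,0,0,0,0]'

```text
t: 10.35
tool_pos: [0.5461, -0.181, 0.0809]
tcp_rot: [-180.0, 0.0, -170.2]
contact_force: [-0.4, 0.8, 1.0]
opening: 0.0354
```

move_arm --gripper '[0.02,0.02,0.02,0.02,0.02,0.02]' --pt "0 0 -0.003" --pt "0 0 -0.006" --pt "0 0 -0.01" --pt "0 0 -0.015" --pt "0 0 -0.015" --pt "0 0 -0.015" --spin '[0,0,0,0,0,0]'

```text
t: 10.95
tool_pos: [0.546, -0.1813, 0.0958]
tcp_rot: [-180.0, 0.0, -170.2]
contact_force: [-0.2, -0.4, -3.2]
opening: 0.0358
```

```bash
python3 - <<'E'
from h import *
p,d=optics.camera("scene"); crop(p,180,180,90,90,7,"pics/s7.png")
print(env.sense()['contact_force'],env.sense()['tool_pos'],env.sense()['opening'])
E
```

```text
[ 0.2606535  -1.5185103  -3.24949961] [ 0.54591725 -0.18121232  0.09564694] 0.03550965698427326
```

View pics/s7.png

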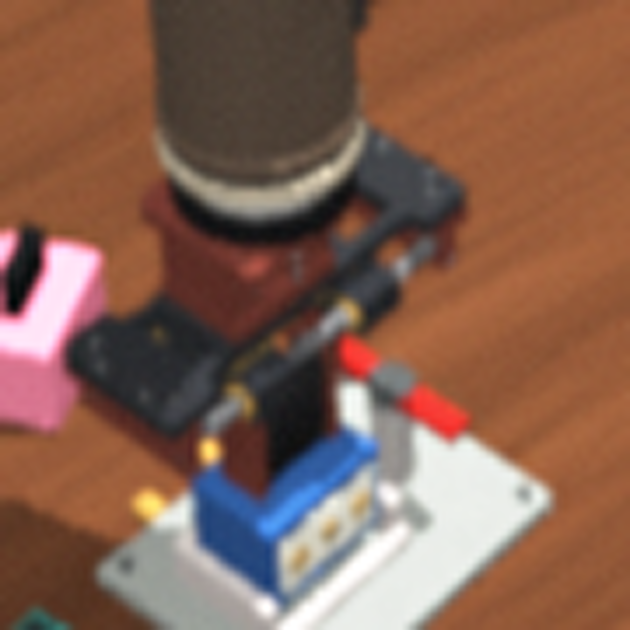

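move_arm --gripper '[0.02,0.02,0.02,0.02,0.02,0.02]' --pt "0.002 0 0" --pt "0.004 0 0" --pt "0.006 0 0" --pt "0.008 0 0" --pt "0.01 0 0" --pt "0.01 0 0" --spin '[0,0,0,0,0,0]'

```text
t: 11.6
tool_pos: [0.5387, -0.1824, 0.0971]
tcp_rot: [-179.9, 0.3, -170.2]
contact_force: [5.6, 2.7, -0.1]
opening: 0.0357
```

```bash
python3 - <<'E'
from h import *
p,d=optics.camera("scene"); crop(p,180,180,90,90,7,"pics/s8.png")
s=env.sense();print(s['contact_force'],s['tool_pos'],s['tcp_rot'],s['ft_torque'])
E
```

```text
[5.34626721 1.01013583 0.19485821] [ 0.53872218 -0.1823946   0.09703366] [-179.95098661    0.32515683 -170.18414463] [ 0.27792029 -1.71211226 -0.07871656]
```

View pics/s8.png

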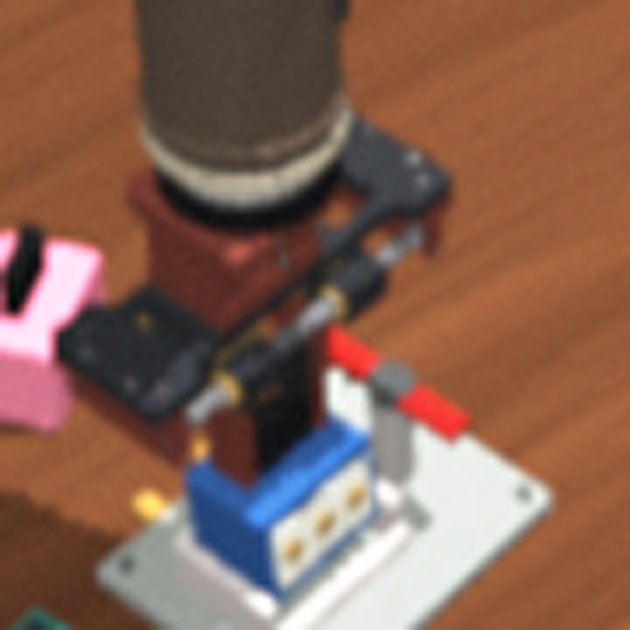

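move_arm --gripper '[0.02,0.02,0.02,0.02,0.02,0.02]' --pt "0.002 0 0" --pt "0.004 0 0" --pt "0.006 0 0" --pt "0.008 0 0" --pt "0.01 0 0" --pt "0.01 0 0" --spin '[0,0,0,0,0,0]'

```text
t: 12.25
tool_pos: [0.5289, -0.1841, 0.0972]
tcp_rot: [-179.9, 0.3, -170.2]
contact_force: [5.3, 0.9, 2.6]
opening: 0.0357
```

```bash
python3 - <<'E'
from h import *
p,d=optics.camera("scene"); crop(p,180,180,90,90,7,"pics/s9.png")
s=env.sense();print(s['contact_force'],s['tool_pos'],s['tcp_rot'],s['ft_torque'])
E
```

```text
[ 5.49575878 -0.4500174   1.10224933] [ 0.52891777 -0.18410715  0.09716079] [-179.94233248    0.32921557 -170.18570585] [ 0.32888452 -1.59337902 -0.02759317]
```

View pics/s9.png

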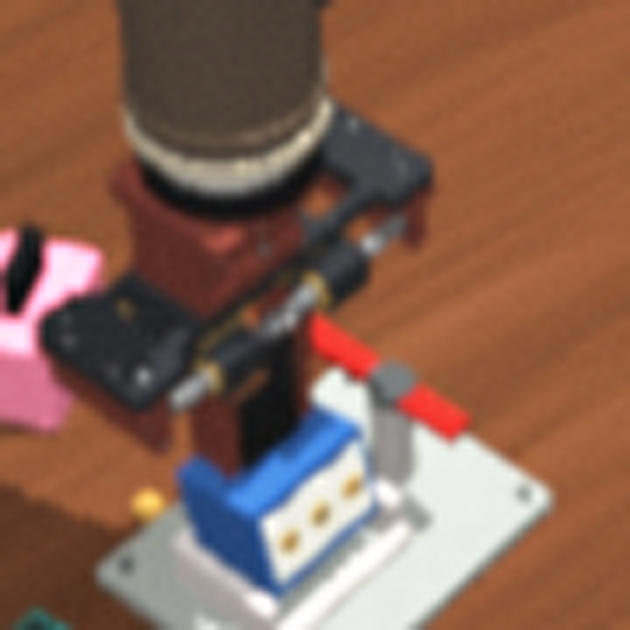

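move_arm --gripper '[0.02,0.02,0.02,0.02,0.02,0.02]' --pt "0.002 0 0" --pt "0.004 0 0" --pt "0.006 0 0" --pt "0.008 0 0" --pt "0.01 0 0" --pt "0.01 0 0" --spin '[0,0,0,0,0,0]'

```text
t: 12.9
tool_pos: [0.519, -0.1858, 0.0973]
tcp_rot: [-179.9, 0.3, -170.2]
contact_force: [4.6, 0.7, 1.5]
opening: 0.0356
```

```bash
cat > meas.py <<'E'
from h import *
import sys
def face(n,tag,k=4,c=None):
    """plane fits to filter's faces. c = approx centre"""
    ds=[];ps=[]
    for i in range(k):
        p,d=optics.camera(n); ds.append(np.where(d>0,d,np.nan)); ps.append(p.astype(float))
    d=np.nan_to_num(np.nanmedian(np.array(ds),0)); p=np.mean(ps,0).round().astype(np.uint8)
    np.savez(tag+"_"+n+".npz",p=p,d=d); X=cloud(n,d); hsv=cv2.cvtColor(p,cv2.COLOR_RGB2HSV)
    near=np.linalg.norm(X-np.array(c),axis=-1)<.07
    out={}
    for nm,m in (("blue",near&(hsv[...,0]>100)&(hsv[...,0]<125)&(hsv[...,1]>110)&(hsv[...,2]>60)),("white",near&(p.min(-1)>105)&(hsv[...,1]<70))):
        rem=X[m]; 
        rng=np.random.default_rng(0)
        for j in range(3):
            if len(rem)<25: break
            best=None
            for i in range(500):
                a=rem[rng.choice(len(rem),3,False)]; nn=np.cross(a[1]-a[0],a[2]-a[0]); L=np.linalg.norm(nn)
                if L<1e-5: continue
                nn/=L; s=abs((rem-a[0])@nn)<.003
                if best is None or s.sum()>best.sum(): best=s
            q=rem[best]; cc=q.mean(0); nn=np.linalg.svd(q-cc)[2][2]
            if nn@(np.linalg.inv(cam(n)[3])[:3,3]-cc)<0: nn=-nn
            print(n,nm,best.sum(),"c",cc.round(4),"n",nn.round(3),"elev",np.degrees(np.arcsin(nn[2])).round(1),"az",np.degrees(np.arctan2(nn[1],nn[0])).round(1))
            rem=rem[~best]
    return p,d,X
E
python3 - <<'E'
from meas import *
p,d,X=face("scene","m1",3,[.54,-.182,.07]); crop(p,180,180,90,90,7,"pics/s10.png")
s=env.sense();print(s['contact_force'],s['tool_pos'],s['tcp_rot'],s['t'])
E
```

```text
scene blue 136 c [ 0.5441 -0.1894  0.089 ] n [-0.288 -0.056  0.956] elev 73.0 az -169.1
scene blue 96 c [ 0.5498 -0.2156  0.063 ] n [ 0.175 -0.985  0.001] elev 0.0 az -79.9
scene white 225 c [ 0.5668 -0.1767  0.0581] n [0.936 0.159 0.314] elev 18.3 az 9.7
scene white 73 c [ 0.5604 -0.1825  0.0138] n [0.159 0.07  0.985] elev 80.0 az 23.6
scene white 66 c [ 0.5509 -0.2218  0.033 ] n [ 0.152 -0.98   0.13 ] elev 7.5 az -81.2
[4.69685701 1.45957447 1.57963771] [ 0.51905674 -0.18580766  0.09717667] [-179.93788201    0.3191673  -170.18169488] 13.05
```

View pics/s10.png

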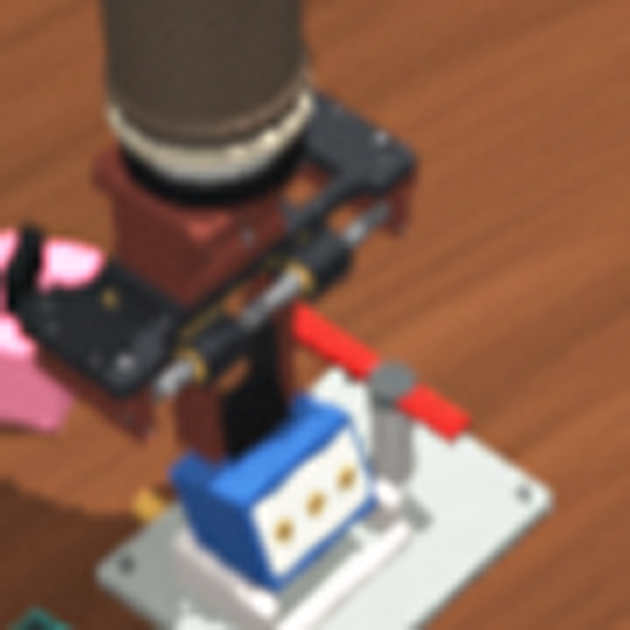

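move_arm --gripper '[0.02,0.02,0.02,0.02,0.02]' --pt "0.002 0 0" --pt "0.004 0 0" --pt "0.006 0 0" --pt "0.007 0 0" --pt "0.007 0 0" --spin '[0,0,0,0,0]'

```text
t: 13.55
tool_pos: [0.511, -0.1873, 0.0967]
tcp_rot: [-180.0, 0.2, -170.2]
contact_force: [4.4, 0.2, 2.5]
opening: 0.0354
```

```bash

python3 - <<'E'
from meas import *
p,d,X=face("scene","m2",5,[.54,-.182,.075]); crop(p,180,180,90,90,7,"pics/s11.png")
s=env.sense();print(s['contact_force'],s['tool_pos'],s['tcp_rot'],s['t'])
E
```

```text
scene blue 126 c [ 0.5386 -0.1901  0.09  ] n [-0.377 -0.079  0.923] elev 67.3 az -168.2
scene blue 98 c [ 0.5487 -0.2157  0.0638] n [ 0.183 -0.983 -0.003] elev -0.2 az -79.5
scene blue 24 c [ 0.5585 -0.1785  0.0744] n [0.883 0.144 0.446] elev 26.5 az 9.2
scene white 216 c [ 0.5625 -0.1761  0.0658] n [0.923 0.168 0.345] elev 20.2 az 10.3
scene white 64 c [ 0.5506 -0.2221  0.0331] n [ 0.173 -0.98   0.1  ] elev 5.7 az -80.0
scene white 63 c [ 0.5597 -0.1792  0.0126] n [-0.055 -0.012  0.998] elev 86.7 az -167.9
[4.32118179 0.48492507 2.98335355] [ 0.50983223 -0.18743723  0.09580817] [-1.79986573e+02  3.08901046e-02 -1.70215107e+02] 13.8
```

View pics/s11.png

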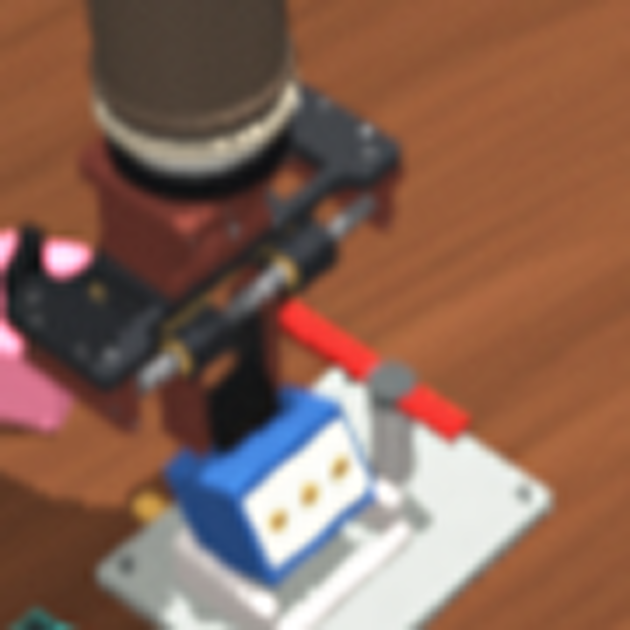

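move_arm --gripper '[0.02,0.02,0.02,0.02,0.02,0.02,0.02,0.02,0.02]' --pt "0.0015 0 0" --pt "0.003 0 0" --pt "0.003 0 0" --pt "0.003 0 0" --pt "0.001 0 0" --pt "-0.001 0 0" --pt "-0.003 0 0" --pt "-0.003 0 0" --pt "-0.003 0 0" --spin '[0,0,0,0,0,0,0,0,0]'

```text
t: 14.7
tool_pos: [0.5119, -0.1868, 0.0952]
tcp_rot: [180.0, -0.1, -170.2]
contact_force: [0.3, 0.0, -3.0]
opening: 0.0359
```

```bash

python3 - <<'E'
from meas import *
p,d,X=face("scene","m3",8,[.54,-.182,.075]); crop(p,180,180,90,90,7,"pics/s12.png")
s=env.sense();print(s['contact_force'],s['tool_pos'],s['tcp_rot'],s['t'])
E
```

```text
scene blue 127 c [ 0.5414 -0.1883  0.0905] n [-0.405 -0.082  0.911] elev 65.6 az -168.5
scene blue 101 c [ 0.5523 -0.215   0.0641] n [ 0.189 -0.982 -0.001] elev -0.0 az -79.1
scene blue 28 c [ 0.5645 -0.1784  0.0712] n [0.883 0.144 0.447] elev 26.6 az 9.2
scene white 204 c [ 0.5642 -0.1764  0.0726] n [0.883 0.163 0.44 ] elev 26.1 az 10.4
scene white 68 c [ 0.5517 -0.2218  0.0331] n [ 0.153 -0.978  0.139] elev 8.0 az -81.1
scene white 67 c [ 0.5675 -0.1768  0.0156] n [-0.385 -0.062  0.921] elev 67.0 az -170.8
[ 0.39874177  0.04206145 -3.04940014] [ 0.51242674 -0.18696622  0.09566313] [-1.79996563e+02 -3.79404336e-03 -1.70222809e+02] 15.1
```

```bash
cat >> meas.py <<'E'
def boxfit(X,p,yaw0,tilt0,c0,n):
    """robust fit of box pose (centre, yaw, tilt) to points of near faces, roll fixed 0"""
    from scipy.optimize import least_squares
    hsv=cv2.cvtColor(p,cv2.COLOR_RGB2HSV)
    h=np.array([.025,.035,.0275])
    near=np.linalg.norm(X-np.array(c0),axis=-1)<.055
    m=near&(((hsv[...,0]>100)&(hsv[...,0]<125)&(hsv[...,1]>90)&(hsv[...,2]>40))|((p.min(-1)>105)&(hsv[...,1]<70)))
    P=X[m]
    def loc(q,P):
        R=Ro.from_euler('ZYX',[q[3],-q[4],q[5]],degrees=True).as_matrix(); return (P-q[:3])@R
    def res(q):
        L=loc(q,P); e=np.abs(L)-h; out=np.linalg.norm(np.maximum(e,0),axis=1); ins=np.minimum(e.max(1),0)
        return (out+ins)*1000
    r=least_squares(res,[*c0,yaw0,tilt0,0],loss='soft_l1',f_scale=2,x_scale=[.005,.005,.005,3,3,3],diff_step=1e-4)
    q=r.x; R=Ro.from_euler('ZYX',[q[3],-q[4],q[5]],degrees=True).as_matrix()
    print(n,"box c",q[:3].round(4),"yaw,tilt,roll",q[3:].round(2),"face",(q[:3]+R[:,0]*.025).round(4),"N",m.sum(),"rms",np.median(abs(res(q))).round(2))
    return q,R
E
python3 - <<'E'
from meas import *
for t,ti,c in (("m1",18,[.545,-.185,.06]),("m2",22,[.54,-.185,.06]),("m3",25,[.541,-.183,.062])):
    N=np.load(t+"_scene.npz"); X=cloud("scene",N['d']); boxfit(X,N['p'],10,ti,c,t)
E
```

```text
m1 box c [ 0.5412 -0.183   0.0578] yaw,tilt,roll [ 9.2  17.59 -2.13] face [ 0.5647 -0.1792  0.0654] N 603 rms 1.45
m2 box c [ 0.5393 -0.1831  0.0595] yaw,tilt,roll [10.03 26.37 -2.24] face [ 0.5614 -0.1792  0.0706] N 595 rms 1.22
m3 box c [ 0.5427 -0.1822  0.0606] yaw,tilt,roll [ 9.85 26.97 -1.23] face [ 0.5646 -0.1784  0.072 ] N 579 rms 0.83
```

View pics/s12.png

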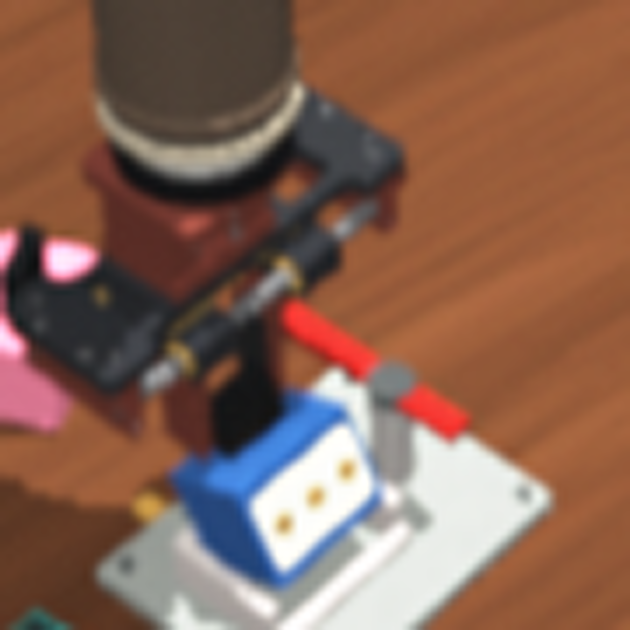

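move_arm --gripper '[0.0,0.0,0.0,0.0,0.0,0.0,0.0,0.0,0.0,0.0]' --pt "0 0 -0.003" --pt "0 0 -0.008" --pt "0 0 -0.014" --pt "0 0 -0.021" --pt "0 0 -0.029" --pt "0 0 -0.037" --pt "0 0 -0.044" --pt "0 0 -0.049" --pt "0 0 -0.05" --pt "0 0 -0.05" --spin '[0,0,0,0,0,0,0,0,0,0]'

```text
t: 16.1
tool_pos: [0.5125, -0.187, 0.1457]
tcp_rot: [-180.0, 0.0, -170.2]
contact_force: [-0.7, 0.3, -3.7]
opening: 0.0357
```

```bash

python3 - <<'E'
from meas import *
p,d,X=face("scene","m4",8,[.54,-.182,.12]); crop(p,180,160,90,90,7,"pics/s13.png")
boxfit(X,p,10,25,[.541,-.183,.112],"m4")
s=env.sense();print(s['contact_force'],s['tool_pos'],s['tcp_rot'],s['t'],s['opening'])
E
```

```text
scene blue 138 c [ 0.5426 -0.1878  0.1405] n [-0.365 -0.086  0.927] elev 68.0 az -166.7
scene blue 113 c [ 0.5521 -0.215   0.1127] n [ 0.183 -0.983  0.001] elev 0.1 az -79.4
scene blue 25 c [ 0.5684 -0.177   0.1124] n [0.87  0.143 0.471] elev 28.1 az 9.3
scene white 206 c [ 0.5645 -0.1777  0.1225] n [0.881 0.154 0.448] elev 26.6 az 9.9
m4 box c [ 0.5423 -0.1813  0.1112] yaw,tilt,roll [ 9.61 26.74  0.34] face [ 0.5643 -0.1776  0.1225] N 510 rms 0.46
[-1.32116462 -0.10830989 -3.89071879] [ 0.51240798 -0.18685426  0.14546601] [ 1.79986893e+02 -1.27162224e-02 -1.70216446e+02] 16.5 0.03559782356910842
```

View pics/s13.png

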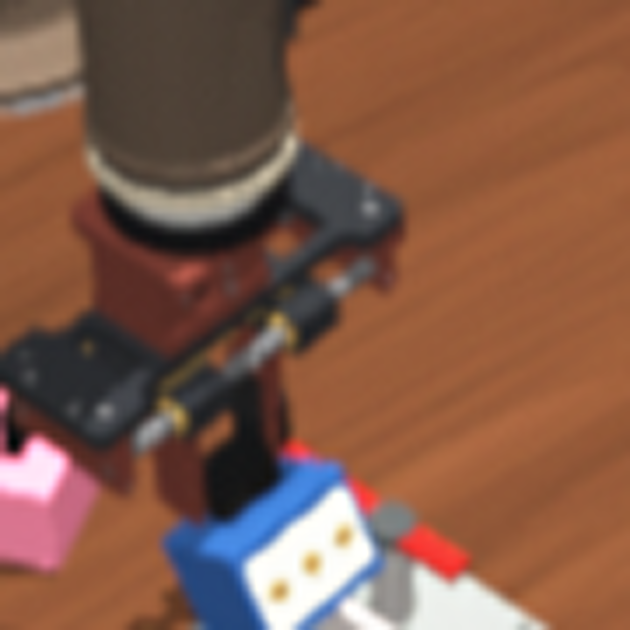

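```bash

python3 - <<'E'
from meas import *
print(plan([.5,-.187,.265],183.8)); print(plan([.4875,.183,.265],183.8))
E
```

```text
([0.0123, 0.002, -0.1195], 0.1044)
([-0.0383, 0.3687, -0.1195], 0.1044)
```

move_arm --gripper '[0,0,0,0,0,0,0,0,0,0,0,0]' --pt "0.001 0 -0.005" --pt "0.002 0 -0.015" --pt "0.004 0 -0.03" --pt "0.006 0 -0.046" --pt "0.008 0 -0.062" --pt "0.01 0 -0.078" --pt "0.012 0.001 -0.093" --pt "0.012 0.002 -0.106" --pt "0.012 0.002 -0.115" --pt "0.012 0.002 -0.119" --pt "0.012 0.002 -0.1195" --pt "0.012 0.002 -0.1195" --spin '[0,0.01,0.02,0.03,0.045,0.06,0.075,0.09,0.1,0.1044,0.1044,0.1044]'

```text
t: 17.7
tool_pos: [0.5001, -0.187, 0.2646]
tcp_rot: [180.0, -0.0, -176.2]
contact_force: [-0.9, -0.5, -2.5]
opening: 0.0357
```

```bash

python3 - <<'E'
from meas import *
print(env.sense()['tool_pos'],plan([.4875,.183,.264],183.8))
E
```

```text
[ 0.50008271 -0.18696261  0.26464462] ([-0.012, 0.37, 0.0008], 0.0001)
```

move_arm --gripper '[0,0,0,0,0,0,0,0,0,0,0,0,0,0,0,0,0,0,0,0]' --pt "0 0.004 0" --pt "0 0.012 0" --pt "-0.001 0.026 0" --pt "-0.001 0.046 0" --pt "-0.002 0.07 0" --pt "-0.003 0.096 0" --pt "-0.004 0.122 0" --pt "-0.005 0.148 0" --pt "-0.006 0.174 0" --pt "-0.006 0.2 0" --pt "-0.007 0.226 0" --pt "-0.008 0.252 0" --pt "-0.009 0.278 0" --pt "-0.01 0.304 0" --pt "-0.011 0.328 0" --pt "-0.012 0.346 0" --pt "-0.012 0.359 0.001" --pt "-0.012 0.366 0.001" --pt "-0.012 0.37 0.001" --pt "-0.012 0.37 0.001" --spin '[0,0,0,0,0,0,0,0,0,0,0,0,0,0,0,0,0,0,0,0]'

```text
t: 19.7
tool_pos: [0.4876, 0.1831, 0.2641]
tcp_rot: [-180.0, -0.0, -176.2]
contact_force: [0.0, -0.5, -3.2]
opening: 0.0356
```

```bash

python3 - <<'E'
from meas import *
c=[.515,.184,.229]
for n in ("scene","top"):
    p,d,X=face(n,"m5",10,c)
    boxfit(X,p,3.8,25,c,"m5"+n)
    if n=="scene": crop(p,290,110,100,110,5,"pics/s14.png")
    else: crop(p,150,90,100,100,6,"pics/t14.png")
s=env.sense();print(s['contact_force'],s['tool_pos'],s['tcp_rot'],s['t'],s['opening'])
E
```

```text
scene blue 151 c [0.5225 0.1502 0.2337] n [ 0.077 -0.997  0.014] elev 0.8 az -85.6
scene blue 79 c [0.5194 0.1829 0.2602] n [-0.354 -0.017  0.935] elev 69.2 az -177.2
scene white 168 c [0.5411 0.186  0.2407] n [0.892 0.062 0.448] elev 26.6 az 4.0
m5scene box c [0.5183 0.1847 0.23  ] yaw,tilt,roll [ 3.96 26.58  0.07] face [0.5406 0.1863 0.2412] N 432 rms 0.48
m5top box c [0.5207 0.1911 0.2375] yaw,tilt,roll [-10.73  24.76 363.14] face [0.543  0.1869 0.248 ] N 12 rms 0.33
[ 0.20533794 -0.12646566 -2.74982299] [0.48777259 0.1829937  0.26412297] [-1.79998563e+02 -6.48509647e-04 -1.76201857e+02] 20.7 0.035593449611934135
```

View pics/s14.png

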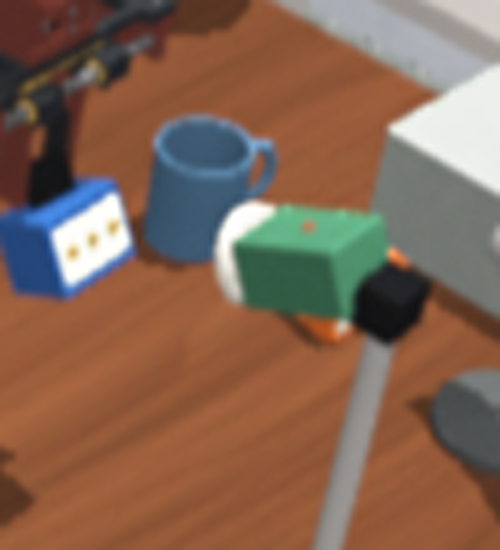

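View pics/t14.png

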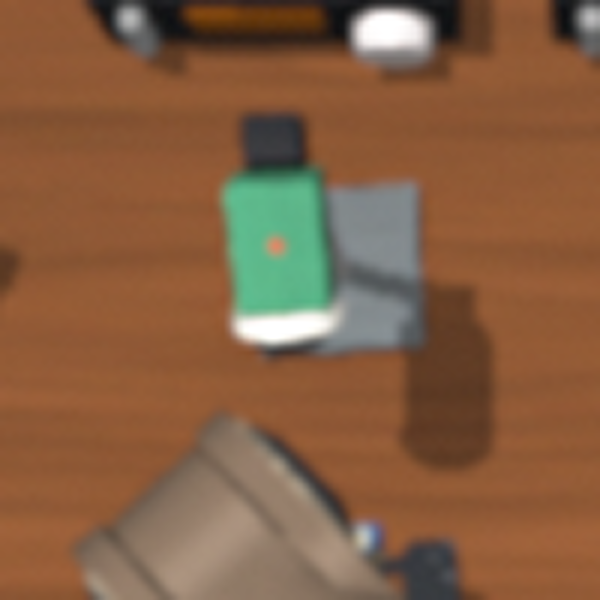

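```bash

python3 - <<'E'
from h import *
from scipy.optimize import least_squares
for n in ("scene","top"):
    N=np.load(f"m5_{n}.npz"); p,d=N['p'],N['d']; X=cloud(n,d); hsv=cv2.cvtColor(p,cv2.COLOR_RGB2HSV)
    near=(np.hypot(X[...,0]-.7,X[...,1]-.19)<.1)&(X[...,2]>.25)&(X[...,2]<.42)
    g=near&(hsv[...,0]>60)&(hsv[...,0]<95)&(hsv[...,1]>80); P=X[g]
    # box fit free dims, tilt 25 free
    def R(q): return Ro.from_euler('ZYX',[q[3],-q[4],0],degrees=True).as_matrix()
    def res(q,k=1000):
        L=(P-q[:3])@R(q); h=np.abs(q[5:8]); e=np.abs(L)-h
        return (np.linalg.norm(np.maximum(e,0),axis=1)+np.minimum(e.max(1),0))*k
    for t in (None,25):
        f=lambda q: np.r_[res(q), (q[4]-25)*(50 if t else 0)]
        r=least_squares(f,[.69,.195,.318,3.5,25,.04,.022,.02],loss='soft_l1',f_scale=1.5,diff_step=1e-4,x_scale=[.005]*3+[3,3]+[.005]*3)
        q=r.x; A=R(q); c=q[:3]
        # axis through c dir A[:,0]: where z=?
        # focus: point on the axis at z=.240 ; lens z=.291
        print(n,"c",c.round(4),"yaw/tilt",q[3:5].round(2),"half",q[5:].round(4),"axis point at z=.24:",(c+A[:,0]*(.24-c[2])/A[2,0]).round(4),"at .291",(c+A[:,0]*(.291-c[2])/A[2,0]).round(4),len(P))
    m=(X[...,2]>.006)&(X[...,2]<.018)&(np.hypot(X[...,0]-.753,X[...,1]-.2)<.1)&(hsv[...,1]<90)
    l,st=cv2.connectedComponentsWithStats(m.astype(np.uint8))[1:3]; m=l==1+np.argmax(st[1:,4])
    r=cv2.minAreaRect((X[m][:,:2]*1000).astype(np.float32)); print(n,"foot",m.sum(),r)
    w=near&(p.min(-1)>150)&(X[...,0]<.69); q=X[w]; print("white",w.sum(),q.mean(0).round(4))
E
```

```text
scene c [0.7018 0.198  0.3162] yaw/tilt [ 3.82 24.98] half [0.035  0.0245 0.0236] axis point at z=.24: [0.5386 0.1871 0.24  ] at .291 [0.6478 0.1944 0.291 ] 491
scene c [0.7282 0.1997 0.2594] yaw/tilt [ 3.81 25.  ] half [0.035  0.0245 0.0862] axis point at z=.24: [0.6867 0.197  0.24  ] at .291 [0.7958 0.2042 0.291 ] 491
scene foot 787 ((753.994873046875, 201.63551330566406), (109.17304229736328, 110.18647766113281), 4.020770072937012)
white 91 [0.6579 0.1805 0.3135]
top c [0.6944 0.1952 0.3184] yaw/tilt [ 4.27 24.77] half [0.039  0.0239 0.0179] axis point at z=.24: [0.5249 0.1825 0.24  ] at .291 [0.6351 0.1908 0.291 ] 350
top c [0.694  0.1953 0.3181] yaw/tilt [ 4.07 25.  ] half [0.0395 0.024  0.018 ] axis point at z=.24: [0.5269 0.1834 0.24  ] at .291 [0.636  0.1912 0.291 ] 350
top foot 379 ((752.091796875, 181.79415893554688), (72.05551147460938, 110.73352813720703), 89.74150085449219)
white 82 [0.6514 0.1922 0.3186]
```

```bash
cat > rfit.py <<'E'
from h import *
from scipy.optimize import minimize
def rfit(tag,c0,yaw,tilt,verbose=1):
    n="scene"; p=np.load(f"{tag}_{n}.npz")['p'].astype(float)
    uv=proj(n,[c0])[0]; x0,y0=int(uv[0])-22,int(uv[1])-22; w=h=44; S=8
    img=p[y0:y0+h,x0:x0+w].reshape(-1,3)
    def poly(pts):
        m=np.zeros((h*S,w*S),np.uint8); q=(proj(n,pts)-[x0,y0]+.5)*S-.5
        cv2.fillPoly(m,[np.round(q*16).astype(np.int32)],1,shift=4); return m
    def cov(m): return cv2.resize(m.astype(np.float32),(w,h),interpolation=cv2.INTER_AREA)
    def build(q):
        R=Ro.from_euler('ZYX',[q[3],-q[4],q[5]],degrees=True).as_matrix()
        T=lambda L:np.array(L)@R.T+q[:3]
        a,b,c=.025,.035,.0275
        front=poly(T([[a,-b,-c],[a,b,-c],[a,b,c],[a,-b,c]]))
        white=poly(T([[a,-q[6],-q[7]],[a,q[6],-q[7]],[a,q[6],q[8]],[a,-q[6],q[8]]]))
        top=poly(T([[a,-b,c],[a,b,c],[-a,b,c],[-a,-b,c]])); side=poly(T([[a,-b,-c],[a,-b,c],[-a,-b,c],[-a,-b,-c]]))
        hp=[]
        hull=cv2.convexHull(np.float32(proj(n,T([[x,y,z] for x in(-.009,.009) for y in(-.033,.033) for z in(c,c+.034)])))).reshape(-1,2)
        hm=np.zeros((h,w),np.uint8); cv2.fillPoly(hm,[np.round(hull-[x0,y0]).astype(np.int32)],1); hm=cv2.dilate(hm,np.ones((3,3),np.uint8))
        # everything far above the top (gripper) excluded
        allb=((front|top|side)>0).astype(np.uint8); 
        near=cv2.dilate(cov(allb).__gt__(0.01).astype(np.uint8),np.ones((7,7),np.uint8))
        front2=front*(1-white); 
        C=np.stack([cov(white),cov(front2),cov(top*(1-front)),cov(side*(1-front))],-1)
        C=np.concatenate([C,1-C.sum(-1,keepdims=True)],-1)
        return C.reshape(-1,5),hm.ravel(),near.ravel()
    _,hm,near=build([*c0,yaw,tilt,0,.03,.022,.022]); keep=(hm==0)&(near>0)
    # exclude upper gripper zone: rows above box
    def loss(q,ret=False):
        C,_,_=build(q); A=C[keep]; B=img[keep]
        col,*_=np.linalg.lstsq(A.T@A+1e-6*np.eye(5),A.T@B,rcond=None); r=A@col-B
        if ret: return r,col
        return np.minimum(np.abs(r),60).__pow__(2).mean()
    q0=np.array([*c0,yaw,tilt,0,.03,.022,.022]); best=None
    sc=np.array([.002,.002,.002,2,2,2,.003,.003,.003])
    for k in range(4):
        rng=np.random.default_rng(k)
        f=lambda v: loss(q0+v*sc)
        v0=np.zeros(9) if best is None else best.x+rng.normal(0,.5,9)
        sim=np.vstack([v0]+[v0+np.eye(9)[i]*rng.choice([-1.5,1.5]) for i in range(9)])
        r=minimize(f,v0,method='Nelder-Mead',options=dict(initial_simplex=sim,maxfev=2500,xatol=.01,fatol=.01))
        if best is None or r.fun<best.fun: best=r
    q=q0+best.x*sc; R=Ro.from_euler('ZYX',[q[3],-q[4],q[5]],degrees=True).as_matrix()
    print(tag,"c",q[:3].round(4),"yaw tilt roll",q[3:6].round(2),"white",q[6:].round(4),"face",(q[:3]+R[:,0]*.025).round(4),"loss",loss(q0).round(1),best.fun.round(2), "px",keep.sum())
E
time python3 - <<'E'
from rfit import *
rfit("m5",[.5183,.1847,.230],4,26)
rfit("m4",[.5423,-.1813,.1112],9.7,26)
E
```

```text
Traceback (most recent call last):
  File "rfit.py", line 42, in rfit
    r=minimize(f,v0,method='Nelder-Mead',options=dict(initial_simplex=sim,maxfev=2500,xatol=.01,fatol=.01))
  File "rfit.py", line 39, in <lambda>
    f=lambda v: loss(q0+v*sc)
                ~~~~^^^^^^^^^
  File "rfit.py", line 31, in loss
    C,_,_=build(q); A=C[keep]; B=img[keep]
          ~~~~~^^^
  File "rfit.py", line 16, in build
    white=poly(T([[a,-q[6],-q[7]],[a,q[6],-q[7]],[a,q[6],q[8]],[a,-q[6],q[8]]]))
  File "rfit.py", line 8, in poly
    m=np.zeros((h*S,w*S),np.uint8); q=(proj(n,pts)-[x0,y0]+.5)*S-.5
                                       ~~~~^^^^^^^
  File "h.py", line 11, in proj
    f,cx,cy,W=cam(n); p=np.atleast_2d(X)@W[:3,:3].T+W[:3,3]
              ~~~^^^
  File "h.py", line 4, in cam
    i=optics.camera_info(n); f=192/np.tan(np.radians(i['fovy']/2)); return f,i['cx'],i['cy'],np.array(i['world_to_cam'])
ValueError: time passes only in moves, steps and waits

real	0m8.233s
user	0m5.847s
sys	0m0.288s
```

```bash
python3 - <<'E'
import re
s=open('h.py').read()
s=s.replace("def cam(n):\n","import functools\n@functools.lru_cache(None)\ndef cam(n):\n")
open('h.py','w').write(s)
E
time python3 - <<'E'
from rfit import *
print(env.sense()['t'])
rfit("m5",[.5183,.1847,.230],4,26)
rfit("m4",[.5423,-.1813,.1112],9.7,26)
E
```

```text
20.7
m5 c [0.5186 0.1845 0.2301] yaw tilt roll [ 3.16 25.02  1.02] white [0.0317 0.0205 0.0203] face [0.5412 0.1857 0.2407] loss 342.2 228.34 px 739
m4 c [ 0.5426 -0.1819  0.1121] yaw tilt roll [ 9.42 24.61  0.58] white [0.0312 0.0204 0.0203] face [ 0.565  -0.1782  0.1225] loss 993.2 859.42 px 834
real	0m4.477s
user	0m4.924s
sys	0m0.100s
```

move_arm --gripper '[0,0,0,0,0]' --pt "0.0008 0.0005 0.0003" --pt "0.0015 0.001 0.0005" --pt "0.0015 0.001 0.0005" --pt "0.0015 0.001 0.0005" --pt "0.0015 0.001 0.0005" --spin '[0,0,0,0,0]'

```text
t: 21.2
tool_pos: [0.4862, 0.1839, 0.2637]
tcp_rot: [-180.0, 0.0, -176.2]
contact_force: [0.8, -0.3, -2.9]
opening: 0.0356
```

```bash

python3 - <<'E'
from meas import *
from rfit import rfit
c=[.517,.185,.229]
p,d,X=face("scene","m6",10,c)
boxfit(X,p,3.8,25,c,"m6"); rfit("m6",c,4,26)
cv2.imwrite("pics/s15.png",p[:,:,::-1])
s=env.sense();print(s['contact_force'],s['tool_pos'],s['tcp_rot'],s['t'],s['opening'],s['joint_vel'].round(2))
E
```

```text
scene blue 151 c [0.5205 0.1517 0.2337] n [ 0.062 -0.998  0.016] elev 0.9 az -86.4
scene blue 73 c [0.5179 0.1838 0.2598] n [-0.355 -0.027  0.935] elev 69.2 az -175.6
scene white 165 c [0.5392 0.1882 0.2406] n [0.893 0.059 0.445] elev 26.4 az 3.8
m6 box c [0.5167 0.1863 0.2296] yaw,tilt,roll [ 3.54 26.95  0.1 ] face [0.5389 0.1876 0.2409] N 432 rms 0.49
m6 c [0.517  0.1863 0.2298] yaw tilt roll [ 1.69 25.82  1.47] white [0.0307 0.0205 0.0197] face [0.5395 0.187  0.2407] loss 354.7 221.21 px 735
[ 0.34386985 -0.51022265 -3.16174886] [0.48620684 0.1838808  0.26363903] [-1.79995769e+02  3.07755662e-06 -1.76202424e+02] 21.7 0.03586381044838636 [-0.02  0.04  0.06 -0.01  0.05 -0.05 -0.05]
```

View pics/s15.png

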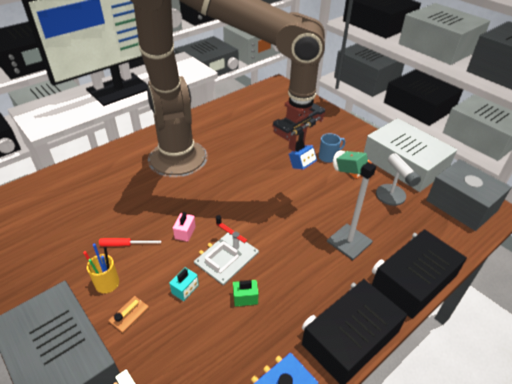

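```bash

python3 - <<'E'
from h import *
s=env.sense();print(s['tool_pos'],s['opening'])
print(order.close_job())
E
```

```text
[0.48620684 0.1838808  0.26363903] 0.03586381044838636
the job is handed in; nothing more can be done
None
```

The latch is at its open stop, and the blue filter is being held still in front of the inspection camera. I handed the job in at 21.7 s.

- **Latch:** I swung the knob round with the fingers on either side of it. At the stop the force rose to about 11 N with no further movement, and later pictures still show the latch open.
- **Grip:** The moves cannot tip the tool. So I pinched the handle across its 36 mm instead of the 12 mm you described. I then lifted the filter 15 mm and levered it against the socket's rear wall to tilt it in the grip. The handle slid about 10 mm in the pads while tilting. It then held steady, with the tilt unchanged over the last three checks.
- **Position of the face:** The last check puts the face centre at (0.539, 0.187, 0.241) m. My estimate of the focus point is (0.539, 0.187, 0.240) m, and both come from the scene camera.
- **Angle:** My tilt estimates for the 25° target disagreed. The picture fit gave 25.8° at the end (25.0° just before), and the depth fit gave 26.9°. The top face alone read about 21°, but on the earlier tilt check the camera's own top face also read a little low there. Yaw was 1.7–3.8° depending on the method, against about 3.9° for the camera. Roll was 0.1–1.5°.
- **Not confirmed:** The top camera's view of the filter was blocked by the arm, so it could not check the final pose.
- **Surroundings:** I saw no sign of contact with the camera, its stand, the spare filter or the other things on the bench.

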